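Fit the dicer's blade cassette, snap in its lock pin and pull-test the pin

TASK

Put the washed onion dicer back in working order: slide its blade cassette fully home, then take the T-handled lock pin from the white block and press it down through the cassette into the base until it snaps home with its collar flat on the cassette, without ramming it. Then prove that it holds: pull straight up on it with slowly rising force to 13 newtons, give or take two, keep that pull for half a second, ease off and let go with the pin still fully home. Leave the round-knobbed pin in its block and the other things where they are.

Things in the scene. Friction and masses are not known exactly. Their poses are not given: they have to be found in the camera images.
- dicer: Bench dicer of bare aluminium, 214 x 200 mm, fixed on four rubber feet. Origin under its middle on the worktop, x along the slide toward its open press lid at the far end, y to the left, z up. Side rails and front beam are 40 mm high; the raised lid at the far end stands 0.25 m high from 175 mm behind the socket on.
- socket (a point): Mouth of the pin socket in the flat top of the dicer's front beam, at dicer frame (-77, 0, 40) mm: a vertical round hole of 17.4 mm diameter, 30 mm deep, open below. Four spring balls inside it, 15 mm below the mouth, meet the tip of the entering pin when its collar is still 15 mm above the cassette and resist with up to roughly 12 N; when the pin is about 3 mm from home they snap into its groove.
- cassette (a joint): Slide of the blade cassette in m: 0 fully home against its stop, negative when drawn out toward the front (dicer -x), down to -0.045. About 3 N of friction, no spring. Only at 0 do its pin hole and the socket line up.
- lip (a point): Middle of the front face (facing dicer -x) of the cassette's turned-up steel lip, the place to push on: 70 mm wide, 6 mm thick, from 40 to 66 mm above the worktop; this point is 57 mm above the worktop. It lies 34 mm in front of the cassette's pin hole.
- cassette_hole (a point): Centre of the pin hole (19 mm diameter) at the top face of the cassette's 8 mm thick steel tongue, 48 mm above the worktop; the tongue lies on the front beam. The seated pin's collar rests here.
- pin_block: White plastic block, fixed, 60 x 150 x 45 mm high, with three 19 mm through holes in a row along its y, 45 mm apart. Origin under its middle. The two pins stand in its two outer holes, collars on its top.
- lock_pin_grip (a point): Centre of the black T-handle of the steel lock pin: bar 46 mm long along the pin's x, 14 mm thick (the way to grip it, along the pin's y), 18 mm high. The pin's z is its axis, up. Collar underside 31 mm below this point, pin tip 69 mm below it. Shank 16 mm in diameter with a tapered tip and a 3 mm deep groove; mass about 0.11 kg.
- lock_pin_shoulder (a point): Centre of the underside of the lock pin's 26 mm collar, which rests on the cassette when the pin is home; the tip is 38 mm below it. A steady upward pull on the snapped-in pin first takes up a fraction of a millimetre of play, then meets a firm, slightly springy hold; the balls let go at roughly 28 N.
- axle_pin: The dicer's other pin: same steel shank without groove, 32 mm round steel knob, 63 mm long; origin at its tip. To be left alone.
- salt_shaker: Salt shaker, 44 mm round, 90 mm high; bystander. Origin under its middle.
- portion_cup_1: Empty steel portion cup, 61 mm round, 37 mm high; bystander. Origin under its middle.
- detent (a joint): Axial give in m of the detent cartridge that carries the spring balls, bedded on O-rings inside the socket: 0 unloaded, about 0.017 mm per newton with which the pin drags it, positive upward. Far too small to see or to read from this noisy value; judge the load by the force at the gripper.

How it is judged:
By the outcome, as a careful person would: the job done as asked, in the order asked, and still so for the second after the job is handed in, with the robot touching nothing.
It also fails if it takes over 64 s, if anything falls off the work surface, if the arm or the gripper's body presses on something with over 40 N, if the wrist force passes 120 N, or if a joint passes its speed limit or range.

ROBOT

A 7-joint arm with a two-finger parallel gripper is mounted at the origin on a cart in front of the work surface, level with it; the furniture and walls round the work are solid. World frame = base frame: x ahead of the robot, y to its left, z up, the work surface at z = 0. Lengths are in m, angles in rad, forces in N, time in s.
With the tool pointing down it reaches from about 0.4 to 0.875 m from the base axis. Payload 19.3 kg.
Tool frame: the origin (TCP) lies midway between the tips of the shut fingers; the grasp point (between the pads) lies 19 mm behind it (bot.pinch_z is the distance from the TCP to the grasp point, in m); z points along the fingers, y is the line along which they close (so a half turn about z gives the same grasp; the last joint's range is limited). The gripper opens to 85 mm and grips with 20 to 120 N. Pads are 22 mm wide; open, the fingers measure 114 mm over their backs; the gripper's body (76 mm by 85 mm) begins 54 mm behind the grasp point. The pads swing forward as they close: fully open they stand 13 mm farther back than shut.
Start: joints at [1.04, 0.521, -0.036, 1.599, 0.021, 1.021, -0.113], TCP at [0.278, -0.56, 0.231] pointing down, gripper open.
Joint ranges: [-2.91, 2.91], [-0.3, 2.13], [-1.5, 1.42], [0.17, 2.43], [-1.26, 4.41], [0.16, 1.93], [-2.52, 2.52]. Speed limits (rad/s): [1.89, 1.89, 2.39, 2.39, 3.01, 3.01, 3.01].

INTERFACE

Orientations are given as [roll, pitch, yaw] about the fixed x, y, z axes, in that order (R = Rz(yaw) Ry(pitch) Rx(roll)).
In Python, from workcell import observe, viewer, bot gives the robot as it stands. The module is installed in compiled form; this text tells all that it offers.
- The arm moves only by the tool play_rows, never from a script. Its argument "motion" is a list of rows, each a list of 7 numbers: the shift along the tool's x, y, z in cm, then the turn, a rotation vector about the tool's x, y, z in rad, then the opening, from -1 (shut) to 1 (fully open), so that 0 is half open. A call has exactly 5 rows; each row is the pose to reach, as a shift and turn from the pose commanded when the call began, along the tool's axes at that moment; what a row does not reach only later rows make up. A row lasts 1/10 s, in which the tool goes at most 50 mm and 8.59 degrees, less where a joint would pass 70% of its speed; a pose out of reach is approached as far as the arm can. A call with a gripper value outside its range is refused whole. The fingers move at their own pace and stop on an object; "squeeze" is the grip in N (left out, the last holds). Time passes only in rows, so rows that repeat a pose let the fingers close, or fill a call up. It gives the time, the measured TCP pose, the force, the opening and the grip force at its end, in the units of the state.
- observe(): the state, without advancing time (a new reading comes with each control period).
- viewer.grab_frame(name): name is "scene" or "top" or "wrist"; returns (picture, depth): 420x560x3 uint8, red, green, blue; 420x560 float32, m along the optical axis (not along the pixel's ray), 0 where there is no reading.
- viewer.camera_info(name): a dict with "fx", "fy", "cx", "cy" (pixels), "R" (3x3) and "t" (3): a world point X has camera coordinates R X + t. Camera axes: x right, y down, z forward; pixel columns grow to the right and rows downward; lengths in m; the calibration is good to about 2 mm. A picture is of the moment at which its call begins: read the wrist's pose just before it. camera_info takes no time and is no camera call; for the wrist camera it gives the pose at the moment of the call.
- bot.job_done(): hands the job in; it is judged then, once.
The state is a dict: "clock": time; "qpos": joint angles; "qd": joint speeds; "joint_efforts": joint torques, N m; "position": TCP position; "tool_rot": TCP orientation; "force": force on the tool from outside, world axes, zero at the start; "moment": the same for the moment, N m; "grip_width": finger opening in m; "finger_force": force on a finger pad.
Only numpy, scipy, OpenCV 4.12 (cv2) and the standard library are available. Lean on these libraries where they do the work, as an engineer would, in place of code of your own. Each camera call takes 0.05 s, during which the arm holds its last target. There are 200 camera calls.

## Working session

There is one attempt and no reset: what is moved stays moved. The work goes in short steps, Python scripts to look and compute and a tool call to move; the robot and the scene stay as the last step left them, time stands still between calls to the robot, and variables do not carry over. Pictures are saved under pics/ and viewed, at most 10 in all, crops included, and the job is handed in when it is done.

Besides the shell and the picture viewer there is one more tool, called after "Call:" by a JSON object that holds its "method" and its "body", one argument or row to a line. play_rows: Moves the arm, as the interface text tells. Its arguments: {"type":"object","properties":{"motion":{"type":"array"},"squeeze":{"type":"number"}},"required":["motion"]}

```bash
mkdir -p pics; python3 - <<'E'
from workcell import observe, viewer, bot
import numpy as np, cv2
s=observe();print({k:np.round(v,4).tolist() for k,v in s.items()},bot.pinch_z)
for n in("scene","top"):
    p,d=viewer.grab_frame(n);np.savez(f"pics/{n}.npz",p=p,d=d,**viewer.camera_info(n))
    cv2.imwrite(f"pics/{n}1.png",p[:,:,::-1]);c=viewer.camera_info(n);print(n,{k:np.round(v,3).tolist() for k,v in c.items()})
E
```

```text
{'clock': 0.0, 'qpos': [1.0398, 0.522, -0.0364, 1.6, 0.0212, 1.0211, -0.1128], 'qd': [0.0014, 0.0007, -0.001, -0.0008, 0.0017, -0.0005, 0.0019], 'joint_efforts': [0.0, -92.7108, 1.9794, -36.9941, 0.018, 0.008, 0.0], 'position': [0.2778, -0.5595, 0.2307], 'tool_rot': [-3.1404, 0.0, 0.4608], 'force': [0.484, 0.3376, -0.753], 'moment': [-0.0583, -0.0264, -0.0003], 'finger_force': 0.0, 'grip_width': 0.0857} 0.0187
scene {'fx': 402.218, 'fy': 402.218, 'cx': 278.765, 'cy': 208.642, 'R': [[-0.741, -0.671, 0.02], [-0.496, 0.527, -0.69], [0.453, -0.521, -0.724]], 't': [0.435, 0.317, 0.706]}
top {'fx': 483.437, 'fy': 483.437, 'cx': 282.823, 'cy': 210.951, 'R': [[-0.008, -1.0, 0.007], [-0.994, 0.007, -0.106], [0.106, -0.007, -0.994]], 't': [0.043, 0.571, 1.115]}
```

View pics/top1.png

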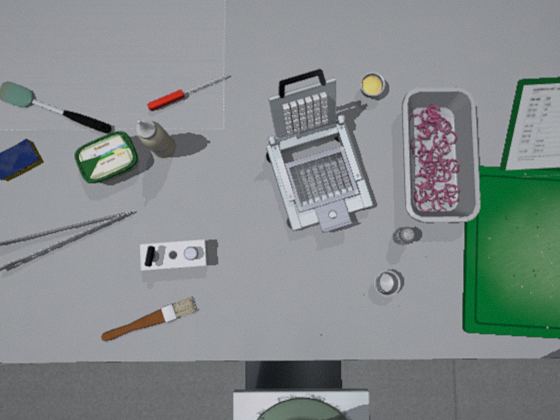

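View pics/scene1.png

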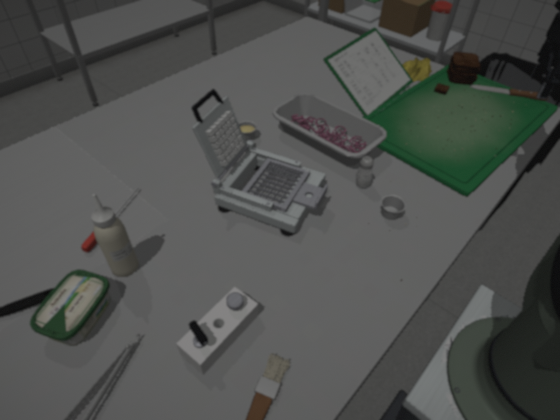

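The top view shows the dicer at about (320,180) with its tongue and pin hole at about (333,214). The block is at (173,255), with the T-handle at (150,256) and the round knob at (192,253). The scene view shows the same layout.

```bash
cat > h.py <<'E'
import numpy as np, cv2
def load(n):
    z=np.load(f"pics/{n}.npz"); return z
def ray(z,u,v,h):
    d=z['R'].T@np.array([(u-z['cx'])/z['fx'],(v-z['cy'])/z['fy'],1]); o=-z['R'].T@z['t']
    return o+d*(h-o[2])/d[2]
def cloud(z):
    v,u=np.mgrid[0:420,0:560]; D=z['d']
    c=np.stack([(u-z['cx'])/z['fx']*D,(v-z['cy'])/z['fy']*D,D],-1)
    return (c-z['t'])@z['R']
E
python3 - <<'E'
from h import *
z=load('top');p=z['p'][:,:,::-1]
a=cv2.resize(p[120:240,255:385],None,fx=6,fy=6,interpolation=cv2.INTER_CUBIC)[:, :780]
b=cv2.resize(p[230:280,130:215],None,fx=8,fy=8,interpolation=cv2.INTER_CUBIC)
cv2.imwrite('pics/a.png',a[:600] if 0 else cv2.resize(p[140:240,260:385],None,fx=6,fy=6,interpolation=cv2.INTER_CUBIC));cv2.imwrite('pics/b.png',b)
P=cloud(z)
# block: top white
hsv=cv2.cvtColor(p,cv2.COLOR_BGR2HSV)
m=np.zeros((420,560),np.uint8);m[232:280,130:218]=((hsv[232:280,130:218,2]>150)).astype(np.uint8)
m2=cv2.morphologyEx(m,cv2.MORPH_CLOSE,np.ones((3,3)))
c=max(cv2.findContours(m2,0,2)[0],key=cv2.contourArea)
Q=np.array([ray(z,u,v,.045)[:2] for u,v in c[:,0]],np.float32);r=cv2.minAreaRect(Q);print('block',r,'z',np.median(P[...,2][m>0]))
m=np.zeros((420,560),np.uint8);m[238:275,138:165]=(hsv[238:275,138:165,2]<60)
v,u=np.nonzero(m);print('T px',u.mean(),v.mean(),len(u),'z',np.percentile(P[v,u,2],[10,50,90]))
Q=np.array([ray(z,a,b,.085)[:2] for a,b in zip(u,v)],np.float32);print('T',cv2.minAreaRect(Q),Q.mean(0))
for q in [(192,253),(173,255),(333,214),(340,225),(325,215),(150,256)]: print(q,P[q[1],q[0]].round(4))
E
```

```text
block ((0.4683156907558441, 0.2924676537513733), (0.20351938903331757, 0.10834282636642456), 89.56449127197266) z 0.003035989051959043
T px 149.734375 256.0234375 128 z [0.07399421 0.08449926 0.08749247]
T ((0.46649280190467834, 0.3351815640926361), (0.01667715422809124, 0.0418257936835289), 79.8638916015625) [0.46667907 0.33617634]
(192, 253) [0.473  0.2448 0.0699]
(173, 255) [4.70e-01 3.03e-01 2.00e-04]
(333, 214) [ 0.562  -0.0793  0.0428]
(340, 225) [ 0.5344 -0.0924  0.0649]
(325, 215) [ 0.5594 -0.0601  0.0472]
(150, 256) [0.4667 0.3357 0.0847]
```

View pics/a.png

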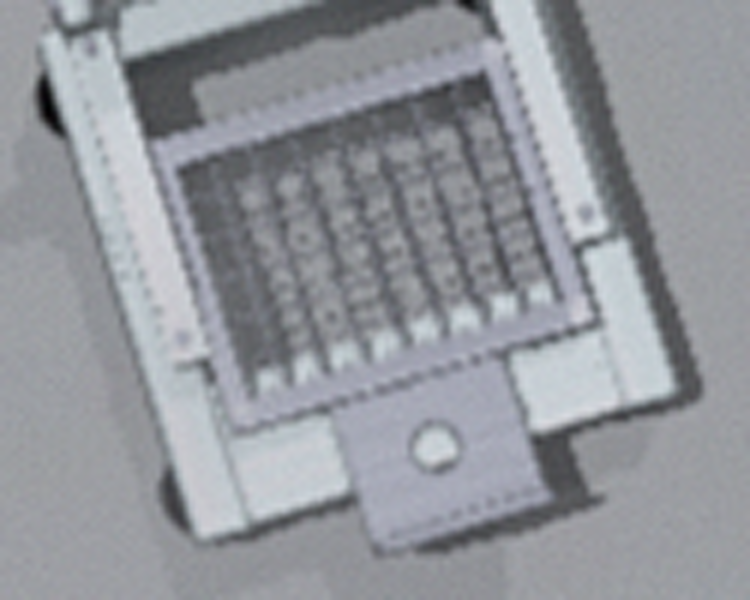

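View pics/b.png

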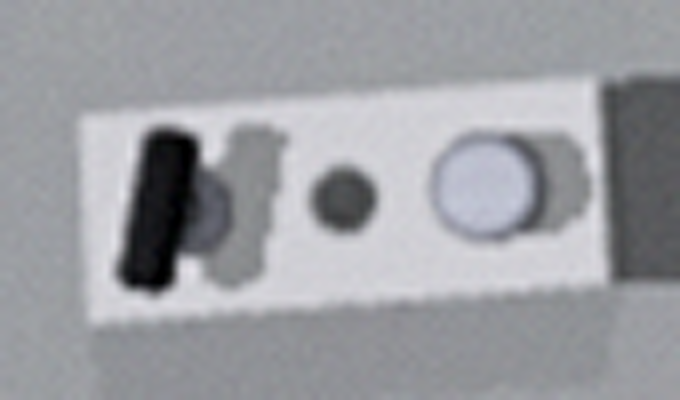

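The dicer crop shows the cassette hole at crop pixel (436,446), the lip's front corners at (380,550) and (550,497), and the front beam corners at (200,540) and (690,400). The cassette is drawn out. The block crop shows block corners at (80,118), (600,75), (612,285) and (92,325), the T-bar from (172,130) to (140,290), and the middle hole at (344,199).

```bash
python3 - <<'E'
from h import *
z=load('top')
A=lambda x,y,h:ray(z,260+(x+.5)/6-.5,140+(y+.5)/6-.5,h)[:2]
B=lambda x,y,h:ray(z,130+(x+.5)/8-.5,230+(y+.5)/8-.5,h)[:2]
deg=lambda d:np.degrees(np.arctan2(d[1],d[0]))
h=A(436,446,.046);l0=A(380,550,.066);l1=A(550,497,.066);f0=A(200,540,.04);f1=A(690,400,.04)
print('hole',h,'lip',l0,l1,(l0+l1)/2,np.linalg.norm(l0-l1),'ax',deg(l0-l1)-90,'beam',f0,f1,np.linalg.norm(f0-f1),deg(f0-f1)-90)
t0,t1=A(335,410,.048),A(375,548,.048);print('tongue left edge',deg(t0-t1))
r0,r1=A(40,45,.04),A(200,540,.04);print('rail edge',deg(r0-r1))
# tongue pts depth
C=[B(80,118,.045),B(600,75,.045),B(612,285,.045),B(92,325,.045)]
print('block',np.mean(C,0),[np.linalg.norm(C[i]-C[i-1]) for i in range(4)],deg(C[0]-C[1])-90,'mid',B(344,199,.045),'T',B(158,210,.085),'Tend',deg(B(172,130,.085)-B(140,290,.085)),'collar',B(208,210,.05))
P=cloud(z);p=z['p']
m=np.zeros((420,560),bool);m[205:235,310:360]=True
for lo,hi in((.035,.0435),(.044,.052),(.058,.072)):
    k=m&(P[...,2]>lo)&(P[...,2]<hi);print(lo,k.sum(),cv2.minAreaRect(P[k][:,:2].astype(np.float32)),np.median(P[k][:,2]))
# second view from scene: T handle dark
s=load('scene');g=cv2.cvtColor(s['p'],cv2.COLOR_RGB2GRAY)
Q=cloud(s)
k=(np.abs(Q[...,0]-.467)<.03)&(np.abs(Q[...,1]-.336)<.035)&(Q[...,2]>.077)
print('scene T',k.sum(),Q[k].mean(0),cv2.minAreaRect(Q[k][:,:2].astype(np.float32)))
k=(np.abs(P[...,0]-.467)<.03)&(np.abs(P[...,1]-.336)<.035)&(P[...,2]>.077)
print('top T',k.sum(),P[k].mean(0),cv2.minAreaRect(P[k][:,:2].astype(np.float32)))
c=(np.hypot(Q[...,0]-.54,Q[...,1]+.08)<.06)&(Q[...,2]>.059)&(Q[...,2]<.072)
print('scene lip',c.sum(),Q[c].mean(0),cv2.minAreaRect(Q[c][:,:2].astype(np.float32)))
E
```

```text
hole [ 0.56193051 -0.07718539] lip [ 0.52025463 -0.05287039] [ 0.54003121 -0.11819125] [ 0.53014292 -0.08553082] 0.06824902094341233 ax 16.844247068715063 beam [0.52635765 0.01497473] [ 0.57994318 -0.1779652 ] 0.20024291948833256 15.521658036915625
tongue left edge 15.237960324950055
rail edge 17.316539318055817
block [0.47011337 0.29355633] [np.float64(0.05977447392685751), np.float64(0.1508086946265131), np.float64(0.06075728312074617), np.float64(0.14990640468144228)] 4.29546339413848 mid [0.47053134 0.2942113 ] T [0.46714146 0.33712771] Tend -10.168520793446 collar [0.46759345 0.33213892]
0.035 201 ((0.5554796457290649, -0.08370207250118256), (0.05127701163291931, 0.11874862015247345), 4.371306419372559) 0.04073908255989246
0.044 575 ((0.5530862212181091, -0.0811217799782753), (0.061118416488170624, 0.11101128906011581), 1.4896926879882812) 0.0486994534586153
0.058 83 ((0.5325160622596741, -0.08513255417346954), (0.006143331062048674, 0.06745783984661102), 16.999536514282227) 0.06607023302191503
scene T 223 [0.46482973 0.34063289 0.08378521] ((0.4666755199432373, 0.339786559343338), (0.014363393187522888, 0.04591686651110649), 80.01004028320312)
top T 141 [0.46862105 0.33842753 0.08448466] ((0.4687565565109253, 0.339168906211853), (0.014446789398789406, 0.04590664431452751), 79.92424011230469)
scene lip 68 [ 0.53014863 -0.08213437  0.06424314] ((0.5316954851150513, -0.0846312865614891), (0.006575009785592556, 0.07013244926929474), 17.64047622680664)
```

The measurements agree across both views. The dicer's yaw is about 16.7° and the cassette is about 20 mm out. The T-bar is at (0.467, 0.339) with yaw −10°.

```bash
cat > go.py <<'E'
import sys,numpy as np
from scipy.spatial.transform import Rotation as Rt
from workcell import observe
s=observe();x,y,zz,yaw=map(float,sys.argv[1:5])
R=Rt.from_euler('xyz',s['tool_rot']);T=Rt.from_euler('xyz',[np.pi,0,np.radians(yaw)])
print('t',round(s['clock'],2),'pos',np.round(s['position'],4),'rot',np.round(s['tool_rot'],4),'F',np.round(s['force'],2),'q7',np.round(s['qpos'],2))
print('shift cm',np.round(R.inv().apply(np.array([x,y,zz])-s['position'])*100,3),'rot',np.round((R.inv()*T).as_rotvec(),4))
E
python3 go.py .4920 -.0970 .12 16.7
```

```text
t 0.1 pos [ 0.2777 -0.5596  0.2308] rot [-3.1406e+00  1.0000e-04  4.6080e-01] F [ 0.44 -1.06  0.09] q7 [ 1.04  0.52 -0.04  1.6   0.02  1.02 -0.11]
shift cm [ 39.761 -31.892  11.106] rot [-0.001   0.0002  0.1693]
```

Call:
{"method": "play_rows", "body": {
  "motion": [
    [39.8,-31.9,3,0,0,0.17,-1],
    [39.8,-31.9,3,0,0,0.17,-1],
    [39.8,-31.9,3,0,0,0.17,-1],
    [39.8,-31.9,3,0,0,0.17,-1],
    [39.8,-31.9,3,0,0,0.17,-1]
  ],
  "squeeze": 60
}}

```text
clock: 0.6
position: [0.3833, -0.3315, 0.2164]
tool_rot: [-3.141, 0.0, 0.291]
force: [1.5, -0.6, 0.4]
grip_width: 0.0119
finger_force: 0.0
```

```bash
python3 go.py .4920 -.0970 .047 16.7
```

```text
t 0.6 pos [ 0.3833 -0.3315  0.2164] rot [-3.1415e+00  1.0000e-04  2.9060e-01] F [ 1.48 -0.56  0.45] q7 [ 0.64  0.35 -0.06  1.92  0.03  0.87 -0.71]
shift cm [ 17.136 -19.345  16.946] rot [-0.0001  0.0001 -0.0008]
```

Call:
{"method": "play_rows", "body": {
  "motion": [
    [17.1,-19.3,3,0,0,0,-1],
    [17.1,-19.3,3,0,0,0,-1],
    [17.1,-19.3,3,0,0,0,-1],
    [17.1,-19.3,3,0,0,0,-1],
    [17.1,-19.3,3,0,0,0,-1]
  ]
}}

```text
clock: 1.1
position: [0.4878, -0.1062, 0.1875]
tool_rot: [3.142, 0.0, 0.291]
force: [0.6, -0.2, 1.0]
grip_width: 0.0003
finger_force: 0.0
```

```bash
python3 go.py .4920 -.0970 .047 16.7
```

```text
t 1.1 pos [ 0.4878 -0.1062  0.1875] rot [3.1416e+00 1.0000e-04 2.9060e-01] F [ 0.6  -0.24  0.97] q7 [ 0.2   0.38 -0.14  1.97  0.07  0.8  -1.26]
shift cm [ 0.67  -0.764 14.049] rot [ 0.      0.0001 -0.0008]
```

Call:
{"method": "play_rows", "body": {
  "motion": [
    [0.7,-0.8,4.5,0,0,0,-1],
    [0.7,-0.8,9,0,0,0,-1],
    [0.7,-0.8,12,0,0,0,-1],
    [0.7,-0.8,14,0,0,0,-1],
    [0.7,-0.8,14,0,0,0,-1]
  ]
}}

```text
clock: 1.6
position: [0.4902, -0.0981, 0.0454]
tool_rot: [-3.14, 0.004, 0.291]
force: [-0.7, -0.4, 0.2]
grip_width: 0.0004
finger_force: 0.0
```

```bash
python3 go.py .5195 -.0887 .047 16.7
```

```text
t 1.6 pos [ 0.4902 -0.0981  0.0454] rot [-3.1398  0.0041  0.2912] F [-0.68 -0.38  0.17] q7 [ 0.16  0.62 -0.11  2.05  0.13  0.48 -1.33]
shift cm [ 3.072 -0.06  -0.171] rot [-0.0018  0.0041 -0.0003]
```

Call:
{"method": "play_rows", "body": {
  "motion": [
    [1.2,0,0,0,0,0,-1],
    [2.2,0,0,0,0,0,-1],
    [2.7,0,0,0,0,0,-1],
    [3.1,0,0,0,0,0,-1],
    [3.5,0,0,0,0,0,-1]
  ]
}}

```text
clock: 2.1
position: [0.5254, -0.0885, 0.0481]
tool_rot: [3.141, 0.0, 0.291]
force: [-3.5, -0.4, 2.1]
grip_width: 0.0001
finger_force: 1.8
```

Call:
{"method": "play_rows", "body": {
  "motion": [
    [0.2,0,0,0,0,0,-1],
    [0.4,0,0,0,0,0,-1],
    [0.6,0,0,0,0,0,-1],
    [0.8,0,0,0,0,0,-1],
    [0.9,0,0,0,0,0,-1]
  ]
}}

```text
clock: 2.6
position: [0.5341, -0.0858, 0.0477]
tool_rot: [-3.142, -0.0, 0.291]
force: [-2.9, 0.3, 2.7]
grip_width: 0.0
finger_force: 1.6
```

Call:
{"method": "play_rows", "body": {
  "motion": [
    [0.1,0,0,0,0,0,-1],
    [0.2,0,0,0,0,0,-1],
    [0.3,0,0,0,0,0,-1],
    [0.4,0,0,0,0,0,-1],
    [0.4,0,0,0,0,0,-1]
  ]
}}

```text
clock: 3.1
position: [0.538, -0.0847, 0.0477]
tool_rot: [-3.142, -0.0, 0.291]
force: [-1.5, -0.6, 0.1]
grip_width: -0.0001
finger_force: 0.9
```

Call:
{"method": "play_rows", "body": {
  "motion": [
    [0.05,0,0,0,0,0,-1],
    [0.1,0,0,0,0,0,-1],
    [0.15,0,0,0,0,0,-1],
    [0.2,0,0,0,0,0,-1],
    [0.2,0,0,0,0,0,-1]
  ]
}}

```text
clock: 3.6
position: [0.5392, -0.0843, 0.0477]
tool_rot: [-3.141, 0.001, 0.291]
force: [-6.0, -1.3, 4.6]
grip_width: 0.0002
finger_force: 3.0
```

Call:
{"method": "play_rows", "body": {
  "motion": [
    [0.05,0,0,0,0,0,-1],
    [0.1,0,0,0,0,0,-1],
    [0.1,0,0,0,0,0,-1],
    [0.1,0,0,0,0,0,-1],
    [0.1,0,0,0,0,0,-1]
  ]
}}

```text
clock: 4.1
position: [0.5392, -0.0843, 0.0476]
tool_rot: [-3.141, 0.003, 0.29]
force: [-11.9, -1.2, 7.7]
grip_width: 0.0002
finger_force: 5.8
```

Call:
{"method": "play_rows", "body": {
  "motion": [
    [-0.6,0,0,0,0,0,-1],
    [-2,0,0,0,0,0,-1],
    [-3,0,-3,0,0,0,-1],
    [-3.0,0,-8,0,0,0,0],
    [-3.0,0,-13,0,0,0,1]
  ]
}}

```text
clock: 4.6
position: [0.5115, -0.0925, 0.1792]
tool_rot: [-3.141, 0.0, 0.291]
force: [1.5, 0.9, 0.2]
grip_width: 0.0283
finger_force: 0.0
```

```bash
python3 - <<'E'
from h import *
from workcell import observe,viewer
for n in("wrist","top"):
    c=viewer.camera_info(n);p,d=viewer.grab_frame(n);np.savez(f"pics/{n}2.npz",p=p,d=d,**c)
    cv2.imwrite(f"pics/{n}2.png",p[:,:,::-1])
E
python3 go.py .467 .339 .17 -10
```

```text
t 4.7 pos [ 0.515  -0.0929  0.1836] rot [ 3.1379 -0.0092  0.2904] F [ 1.07 -0.1  -0.96] q7 [ 0.17  0.42 -0.14  1.92  0.08  0.8  -1.29]
shift cm [  7.757 -42.756   1.274] rot [ 0.0015 -0.0099  0.4649]
```

View pics/wrist2.png

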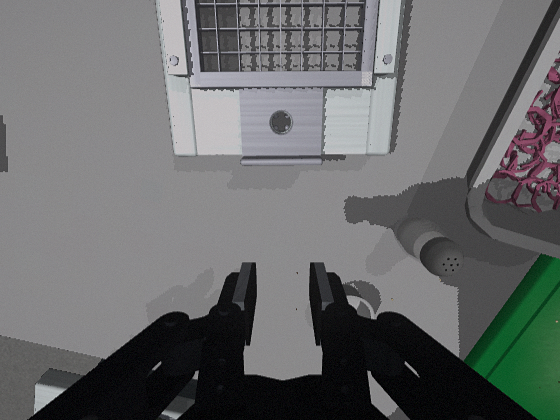

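The wrist view shows the cassette home, with the dark socket ring concentric in the cassette hole at (281,122). The beam's front corners are at about (175,156) and (388,153). Next I go to the pin while computing the hole position.

```bash
python3 - <<'E'
from h import *
z=load('wrist2');g=cv2.cvtColor(z['p'],cv2.COLOR_RGB2GRAY);r=g[105:140,262:300]
for t in(90,100,110):
    m=(r<t).astype(np.uint8);cs=cv2.findContours(m,0,2)[0];c=max(cs,key=cv2.contourArea)
    (u,v),rad=cv2.minEnclosingCircle(c);print(t,u+262,v+105,rad,cv2.contourArea(c),ray(z,u+262,v+105,.048)[:2])
P=cloud(z);print('tongue z',np.median(P[100:112,260:300,2]))
f0,f1=ray(z,175,156,.04),ray(z,388,153,.04);d=f0-f1;print(f0,f1,np.linalg.norm(d),np.degrees(np.arctan2(d[1],d[0]))-90)
l0,l1=ray(z,241,164,.066),ray(z,321,163,.066);print('lip',(l0+l1)/2)
z=load('top2');P=cloud(z)
g=cv2.cvtColor(z['p'],cv2.COLOR_RGB2GRAY);y0,x0=200,325
r=g[y0:218,x0:346];v,u=np.nonzero(r<np.percentile(r,6));print('top hole',u.mean()+x0,v.mean()+y0,ray(z,u.mean()+x0,v.mean()+y0,.046)[:2])
E
```

```text
90 279.0487365722656 121.92960357666016 11.120061874389648 285.5 [ 0.58129453 -0.06778085]
100 280.0 122.0 11.401854515075684 302.0 [ 0.58147423 -0.06858119]
110 280.0 122.5 11.884963989257812 336.0 [ 0.58107929 -0.06869858]
tongue z 0.047761342035394116
[0.52482621 0.01518375 0.04      ] [ 0.58354594 -0.17093804  0.04      ] 0.19516486647210549 17.510010826641093
lip [ 0.55043093 -0.07881731  0.066     ]
top hole 340.22727272727275 205.22727272727272 [ 0.58224607 -0.0962692 ]
```

Call:
{"method": "play_rows", "body": {
  "motion": [
    [7.8,-42.8,-1,0,0,0.465,1],
    [7.8,-42.8,-1,0,0,0.465,1],
    [7.8,-42.8,-1,0,0,0.465,1],
    [7.8,-42.8,-1,0,0,0.465,1],
    [7.8,-42.8,-1,0,0,0.465,1]
  ]
}}

```text
clock: 5.2
position: [0.4863, 0.143, 0.1834]
tool_rot: [-3.141, -0.001, -0.177]
force: [-0.1, 0.1, -0.2]
grip_width: 0.0855
finger_force: 0.0
```

```bash
python3 go.py .467 .339 .20 -10
```

```text
t 5.2 pos [0.4863 0.143  0.1834] rot [-3.1408e+00 -1.4000e-03 -1.7700e-01] F [-0.1   0.14 -0.23] q7 [-0.34  0.4  -0.08  1.95  0.04  0.79 -2.19]
shift cm [ -5.348 -18.954  -1.652] rot [-0.0008 -0.0014 -0.0025]
```

Call:
{"method": "play_rows", "body": {
  "motion": [
    [-5.3,-19,-1.7,0,0,-0.75,1],
    [-5.3,-19,-1.7,0,0,-0.75,1],
    [-5.3,-19,-1.7,0,0,-0.75,1],
    [-5.3,-19,-1.7,0,0,-0.75,1],
    [-5.3,-19,-1.7,0,0,-0.75,1]
  ]
}}

```text
clock: 5.7
position: [0.4651, 0.3445, 0.2006]
tool_rot: [-3.138, -0.003, 0.589]
force: [-1.0, -1.1, -0.7]
grip_width: 0.0856
finger_force: 0.0
```

Call:
{"method": "play_rows", "body": {
  "motion": [
    [0,0,0,0,0,-0.75,1],
    [0,0,0,0,0,-0.75,1],
    [0,0,0,0,0,-0.75,1],
    [0,0,0,0,0,-0.75,1],
    [0,0,0,0,0,-0.75,1]
  ]
}}

```text
clock: 6.2
position: [0.4674, 0.3375, 0.2002]
tool_rot: [3.141, -0.001, 1.332]
force: [0.1, -0.3, -0.1]
grip_width: 0.0853
finger_force: 0.0
```

Call:
{"method": "play_rows", "body": {
  "motion": [
    [0,0,0,0,0,-0.75,1],
    [0,0,0,0,0,-0.75,1],
    [0,0,0,0,0,-0.75,1],
    [0,0,0,0,0,-0.75,1],
    [0,0,0,0,0,-0.75,1]
  ]
}}

```text
clock: 6.7
position: [0.4674, 0.3375, 0.2002]
tool_rot: [3.141, -0.001, 2.082]
force: [0.4, 0.2, 0.3]
grip_width: 0.0852
finger_force: 0.0
```

```bash
python3 go.py .467 .339 .20 170
```

```text
t 6.7 pos [0.4674 0.3375 0.2002] rot [ 3.1406e+00 -5.0000e-04  2.0819e+00] F [0.36 0.2  0.3 ] q7 [-0.27  0.55 -0.65  1.74  0.39  0.98 -0.56]
shift cm [0.148 0.04  0.018] rot [ 0.0012 -0.     -0.8852]
```

Call:
{"method": "play_rows", "body": {
  "motion": [
    [0.15,0,0,0,0,-0.75,1],
    [0.15,0,0,0,0,-0.75,1],
    [0.15,0,0,0,0,-0.75,1],
    [0.15,0,0,0,0,-0.75,1],
    [0.15,0,0,0,0,-0.75,1]
  ]
}}

```text
clock: 7.2
position: [0.4666, 0.3388, 0.2002]
tool_rot: [3.14, 0.0, 2.832]
force: [0.4, 0.1, 0.3]
grip_width: 0.0854
finger_force: 0.0
```

Call:
{"method": "play_rows", "body": {
  "motion": [
    [0,0,0,0,0,-0.135,1],
    [0,0,0,0,0,-0.135,1],
    [0,0,0,0,0,-0.135,1],
    [0,0,0,0,0,-0.135,1],
    [0,0,0,0,0,-0.135,1]
  ]
}}

```text
clock: 7.7
position: [0.4665, 0.3387, 0.2002]
tool_rot: [3.141, 0.0, 2.959]
force: [-0.5, 0.5, 0.4]
grip_width: 0.0855
finger_force: 0.0
```

```bash
python3 - <<'E'
from h import *
from workcell import observe,viewer
n="wrist";c=viewer.camera_info(n);p,d=viewer.grab_frame(n);np.savez(f"pics/{n}3.npz",p=p,d=d,**c)
cv2.imwrite(f"pics/{n}3.png",p[:,:,::-1])
P=cloud(load('wrist3'));k=(np.hypot(P[...,0]-.467,P[...,1]-.339)<.035)&(P[...,2]>.077)&(P[...,2]<.092)
print(k.sum(),P[k].mean(0),cv2.minAreaRect(P[k][:,:2].astype(np.float32)))
E
python3 go.py .467 .339 .057 170
```

```text
754 [0.46370853 0.34083358 0.08382005] ((0.4649306535720825, 0.3404388129711151), (0.013662373647093773, 0.045592304319143295), 80.00060272216797)
t 7.75 pos [0.4664 0.3387 0.2002] rot [3.1415e+00 3.0000e-04 2.9594e+00] F [-0.55  0.16  0.03] q7 [-0.14  0.61 -0.86  1.73  0.52  1.05  0.2 ]
shift cm [-0.049  0.034 14.322] rot [ 0.0001  0.0003 -0.0077]
```

View pics/wrist3.png

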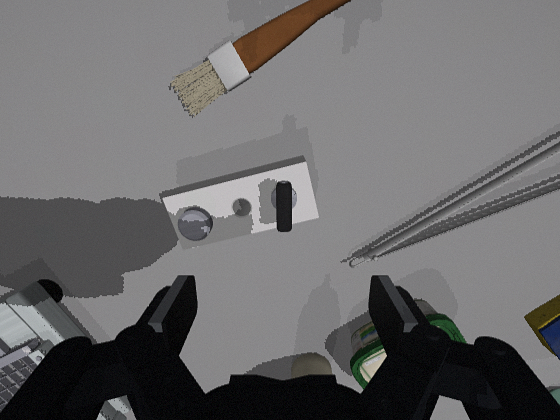

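The wrist view shows the T-bar at about (284,206), upright between the open fingers, with the knob pin well clear at (195,224). Now descend.

Call:
{"method": "play_rows", "body": {
  "motion": [
    [0,0,4.5,0,0,0,1],
    [0,0,9,0,0,0,1],
    [0,0,12,0,0,0,1],
    [0,0,13.5,0,0,0,1],
    [0,0,14.3,0,0,0,1]
  ]
}}

```text
clock: 8.25
position: [0.4662, 0.3387, 0.0564]
tool_rot: [-3.141, -0.001, 2.961]
force: [0.6, 0.1, 0.5]
grip_width: 0.0853
finger_force: 0.0
```

Call:
{"method": "play_rows", "body": {
  "motion": [
    [0,0,0,0,0,0,0.3],
    [0,0,0,0,0,0,0],
    [0,0,0,0,0,0,-0.4],
    [0,0,0,0,0,0,-0.6],
    [0,0,0,0,0,0,-0.8]
  ],
  "squeeze": 40
}}

```text
clock: 8.75
position: [0.4668, 0.3387, 0.0577]
tool_rot: [3.141, 0.001, 2.961]
force: [0.4, -1.3, 5.9]
grip_width: 0.0136
finger_force: 44.5
```

Call:
{"method": "play_rows", "body": {
  "motion": [
    [0,0,0,0,0,0,-1],
    [0,0,0,0,0,0,-1],
    [0,0,0,0,0,0,-1],
    [0,0,0,0,0,0,-1],
    [0,0,0,0,0,0,-1]
  ],
  "squeeze": 90
}}

```text
clock: 9.25
position: [0.4668, 0.3387, 0.0578]
tool_rot: [3.141, 0.001, 2.96]
force: [-0.9, -1.5, 7.7]
grip_width: 0.0126
finger_force: 87.7
```

Call:
{"method": "play_rows", "body": {
  "motion": [
    [0,0,-1,0,0,0,-1],
    [0,0,-3,0,0,0,-1],
    [0,0,-6,0,0,0,-1],
    [0,0,-10,0,0,0,-1],
    [0,0,-13,0,0,0,-1]
  ]
}}

```text
clock: 9.75
position: [0.4663, 0.3389, 0.1898]
tool_rot: [3.141, 0.0, 2.961]
force: [0.3, 0.2, -1.4]
grip_width: 0.0126
finger_force: 88.1
```

```bash
python3 go.py .532 -.0878 .19 196.7
```

```text
t 9.75 pos [0.4663 0.3389 0.1898] rot [3.1406e+00 5.0000e-04 2.9612e+00] F [ 0.29  0.23 -1.39] q7 [-0.15  0.62 -0.85  1.74  0.54  1.03  0.19]
shift cm [-14.119 -40.8    -0.05 ] rot [ 0.0008  0.0007 -0.4718]
```

```bash
python3 go.py .630 -.0577 .19 196.7
```

```text
t 9.75 pos [0.4663 0.3389 0.1898] rot [3.1406e+00 5.0000e-04 2.9612e+00] F [ 0.29  0.23 -1.39] q7 [-0.15  0.62 -0.85  1.74  0.54  1.03  0.19]
shift cm [-23.22  -36.081  -0.041] rot [ 0.0008  0.0007 -0.4718]
```

Call:
{"method": "play_rows", "body": {
  "motion": [
    [-23.2,-36.1,0,0,0,-0.472,-1],
    [-23.2,-36.1,0,0,0,-0.472,-1],
    [-23.2,-36.1,0,0,0,-0.472,-1],
    [-23.2,-36.1,0,0,0,-0.472,-1],
    [-23.2,-36.1,0,0,0,-0.472,-1]
  ]
}}

```text
clock: 10.25
position: [0.5607, 0.1086, 0.1878]
tool_rot: [3.142, 0.0, -2.849]
force: [1.3, 0.8, -0.4]
grip_width: 0.0127
finger_force: 88.1
```

```bash
python3 go.py .630 -.0577 .19 196.7
```

```text
t 10.25 pos [0.5607 0.1086 0.1878] rot [ 3.1415e+00  2.0000e-04 -2.8489e+00] F [ 1.26  0.79 -0.43] q7 [ 0.36  0.66 -0.96  1.76  0.61  1.06  1.04]
shift cm [ -1.837 -17.919  -0.224] rot [0.0001 0.0002 0.0013]
```

Call:
{"method": "play_rows", "body": {
  "motion": [
    [-1.8,-17.9,-0.2,0,0,0,-1],
    [-1.8,-17.9,-0.2,0,0,0,-1],
    [-1.8,-17.9,-0.2,0,0,0,-1],
    [-1.8,-17.9,-0.2,0,0,0,-1],
    [-1.8,-17.9,-0.2,0,0,0,-1]
  ]
}}

```text
clock: 10.75
position: [0.6298, -0.0607, 0.189]
tool_rot: [-3.141, -0.0, -2.857]
force: [0.2, 0.3, -1.7]
grip_width: 0.0125
finger_force: 88.2
```

Call:
{"method": "play_rows", "body": {
  "motion": [
    [0,0,0,0,0,0,-1],
    [0,0,0,0,0,0,-1],
    [0,0,0,0,0,0,-1],
    [0,0,0,0,0,0,-1],
    [0,0,0,0,0,0,-1]
  ]
}}

```text
clock: 11.25
position: [0.6289, -0.0551, 0.1893]
tool_rot: [-3.141, 0.0, -2.85]
force: [-0.6, 0.2, -2.0]
grip_width: 0.0123
finger_force: 88.2
```

```bash
python3 - <<'E'
from h import *
from workcell import observe,viewer
for n in("wrist","top"):
    c=viewer.camera_info(n);p,d=viewer.grab_frame(n);np.savez(f"pics/{n}4.npz",p=p,d=d,**c)
    cv2.imwrite(f"pics/{n}4.png",p[:,:,::-1])
E
python3 go.py .582 -.072 .15 196.7
```

```text
t 11.35 pos [ 0.6289 -0.0553  0.1892] rot [-3.1415 -0.     -2.85  ] F [ 0.05  0.42 -0.69] q7 [ 0.57  0.74 -0.93  1.59  0.64  1.14  1.35]
shift cm [ 4.972 -0.249  3.917] rot [-0.0001 -0.      0.0001]
```

View pics/wrist4.png

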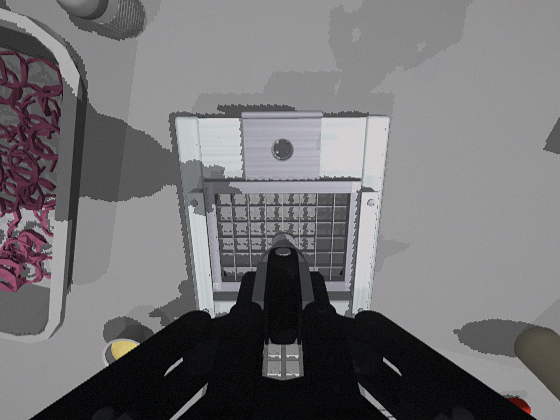

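The wrist view shows the hole at about (282,149) and the held pin hanging below the fingers, with its tip at about (284,238).

```bash
python3 - <<'E'
from h import *
z=load('wrist4');p=z['p'];g=cv2.cvtColor(p,cv2.COLOR_RGB2GRAY)
y0,x0=135,268;r=g[y0:164,x0:298]
for t in(90,100,110):
    cs=cv2.findContours((r<t).astype(np.uint8),0,2)[0];c=max(cs,key=cv2.contourArea)
    (u,v),q=cv2.minEnclosingCircle(c);print(t,u+x0,v+y0,q,ray(z,u+x0,v+y0,.048))
f0,f1=ray(z,177,118,.04),ray(z,390,119,.04);d=f1-f0;print('beam',(f0+f1)/2,np.linalg.norm(d),np.degrees(np.arctan2(d[1],d[0]))-90)
P=cloud(z);k=(P[...,2]>.13)&(P[...,2]<.16);v,u=np.nonzero(k[200:275,255:315]);print('near tip',len(u),u.min()+255,u.max()+255,v.min()+200)
for row in(234,237,240,244,248,252):
    j=np.nonzero(k[row,255:315])[0]+255; print(row,j.min() if len(j) else None,j.max() if len(j) else None,np.median(P[row,j,2]) if len(j) else 0)
cv2.imwrite('pics/tip.png',cv2.resize(p[125:275,235:335,::-1],None,fx=4,fy=4,interpolation=cv2.INTER_CUBIC))
E
```

```text
90 282.74026012420654 148.41558456420898 9.446802139282227 [ 0.57999697 -0.06886403  0.048     ]
100 282.12068939208984 149.2241382598877 10.261980056762695 [ 0.58086009 -0.06919751  0.048     ]
110 281.7433624267578 149.42920398712158 10.57401180267334 [ 0.58113757 -0.06947569  0.048     ]
beam [ 0.55493369 -0.07564209  0.04      ] 0.19467634671406814 16.51927053482906
near tip 197 271 295 232
234 276 290 0.1489618568038235
237 273 293 0.15018448001687215
240 272 294 0.15089658261795932
244 271 295 0.14949356002845496
248 None None 0
252 None None 0
```

View pics/tip.png

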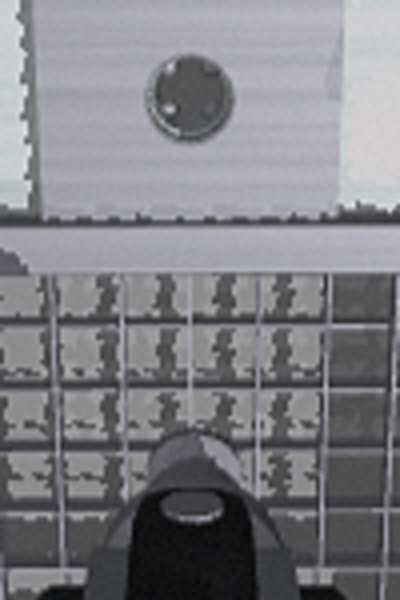

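```bash
python3 - <<'E'
from h import *
from scipy.optimize import least_squares
from workcell import observe
z=load('wrist4');P=cloud(z);s=observe();t=s['position'];print(t)
sub=P[228:262,262:306].reshape(-1,3)
for lo,hi in((.138,.147),(.142,.15),(.147,.153),(.15,.16),(.16,.172)):
    q=sub[(sub[:,2]>lo)&(sub[:,2]<hi)&(np.hypot(*(sub[:,:2]-t[:2]).T)<.02)]
    if len(q)<8: print(lo,len(q));continue
    f=lambda c:np.hypot(q[:,0]-c[0],q[:,1]-c[1])-.008
    r=least_squares(f,t[:2],loss='soft_l1',f_scale=.0005);print(lo,len(q),r.x,r.x-t[:2],np.abs(r.fun).mean())
    f=lambda c:np.hypot(q[:,0]-c[0],q[:,1]-c[1])-c[2]
    r=least_squares(f,[*t[:2],.008]);print('   free',r.x)
a=np.radians(16.7);Y=np.array([-np.sin(a),np.cos(a)])
print('lateral tip',[(ray(z,283,r,h)[:2]-t[:2])@Y for r,h in((234,.149),(240,.15),(244,.15))])
E
```

```text
[ 0.62891006 -0.05532179  0.18916621]
0.138 9 [ 0.6279249  -0.05428205] [-0.00098515  0.00103973] 9.074026428655063e-05
   free [ 0.62759902 -0.0542788   0.00771608]
0.142 110 [ 0.6282795  -0.05421175] [-0.00063056  0.00111003] 0.0005351063430720771
   free [ 0.62761023 -0.05432468  0.00734443]
0.147 179 [ 0.62905864 -0.05394729] [0.00014858 0.00137449] 0.000813530866468089
   free [ 0.62844122 -0.05412579  0.00741641]
0.15 87 [ 0.62981209 -0.05390626] [0.00090203 0.00141553] 0.0008027493542508282
   free [ 0.628401   -0.05436478  0.00686535]
0.16 59 [ 0.62773372 -0.05435841] [-0.00117633  0.00096338] 0.00018324405353770066
   free [ 0.6279602  -0.05429276  0.00821355]
lateral tip [np.float64(0.0012387035527885457), np.float64(0.0012442146520636064), np.float64(0.001249557749400341)]
```

```bash
python3 go.py .5815 -.0705 .112 196.7
```

```text
t 11.35 pos [ 0.6289 -0.0553  0.1892] rot [-3.1415 -0.     -2.85  ] F [ 0.05  0.42 -0.69] q7 [ 0.57  0.74 -0.93  1.59  0.64  1.14  1.35]
shift cm [ 4.977 -0.09   7.717] rot [-0.0001 -0.      0.0001]
```

Call:
{"method": "play_rows", "body": {
  "motion": [
    [3,-0.09,0,0,0,0,-1],
    [4.98,-0.09,2,0,0,0,-1],
    [4.98,-0.09,5,0,0,0,-1],
    [4.98,-0.09,7.2,0,0,0,-1],
    [4.98,-0.09,7.7,0,0,0,-1]
  ]
}}

```text
clock: 11.85
position: [0.5804, -0.0709, 0.1102]
tool_rot: [3.141, -0.003, -2.85]
force: [-0.5, 0.5, -0.9]
grip_width: 0.0129
finger_force: 88.2
```

Call:
{"method": "play_rows", "body": {
  "motion": [
    [0,0,0,0,0,0,-1],
    [0,0,0,0,0,0,-1],
    [0,0,0,0,0,0,-1],
    [0,0,0,0,0,0,-1],
    [0,0,0,0,0,0,-1]
  ]
}}

```text
clock: 12.35
position: [0.5817, -0.0708, 0.1126]
tool_rot: [-3.141, 0.001, -2.85]
force: [0.0, 0.1, -1.2]
grip_width: 0.0122
finger_force: 88.2
```

```bash
python3 - <<'E'
from h import *
from workcell import viewer
n="wrist";c=viewer.camera_info(n);p,d=viewer.grab_frame(n);np.savez(f"pics/{n}5.npz",p=p,d=d,**c)
n2="scene";p2,_=viewer.grab_frame(n2)
a=cv2.resize(p[150:330,180:390,::-1],(490,420));b=cv2.resize(p2[150:250,220:350,::-1],None,fx=2.3,fy=4.2)
cv2.imwrite('pics/w5.png',np.hstack([a,cv2.resize(p2[150:250,250:325,::-1],(310,420))]))
E
python3 go.py .5815 -.0705 .112 196.7
```

```text
t 12.45 pos [ 0.5816 -0.0708  0.1124] rot [-3.1414e+00  3.0000e-04 -2.8505e+00] F [ 0.1   0.14 -1.83] q7 [ 0.61  0.77 -0.89  1.77  0.72  0.96  1.28]
shift cm [0.002 0.031 0.038] rot [-0.0002  0.0003 -0.0004]
```

View pics/w5.png

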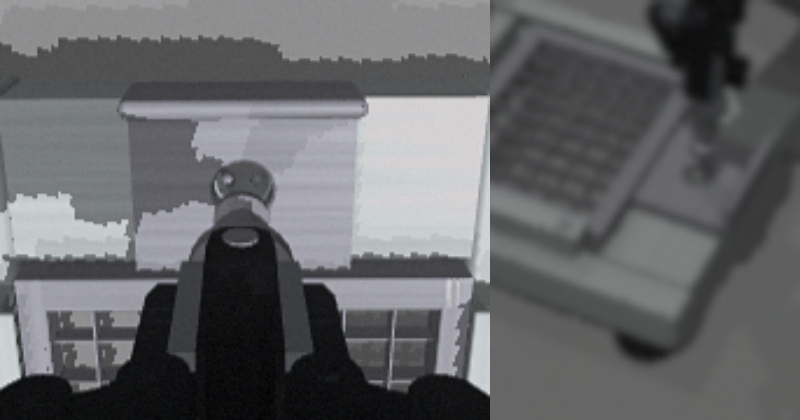

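The left crop shows the pin tip just behind the hole's lower edge, with the hole at about (244,186) and the shank at about (243,212). The lateral offset needs refining before insertion.

```bash
python3 - <<'E'
from h import *
z=load('wrist5');p=z['p'];P=cloud(z)
g=cv2.cvtColor(p,cv2.COLOR_RGB2GRAY)
for row in(224,226,228,230,232,234,236,238,240,242,244,246,248): 
    j=np.arange(262,306);w=P[row,j,2]
    k=j[(w>.06)&(w<.1)]; h=j[(w<.044)]
    print(row,'pin',(k.min(),k.max(),round(float(np.median(P[row,k,2])),4)) if len(k) else None,'hole',(h.min(),h.max()) if len(h) else None)
a=np.radians(16.7);Y=np.array([-np.sin(a),np.cos(a)]);t=np.array([.5816,-.0708])
print(z['cx'],[round(float((ray(z,u,v,h)[:2]-t)@Y)*1e3,2) for u,v,h in((284.5,225,.048),(283,240,.07),(284,240,.07))])
E
```

```text
224 pin None hole (np.int64(274), np.int64(294))
226 pin None hole (np.int64(272), np.int64(295))
228 pin None hole (np.int64(272), np.int64(296))
230 pin None hole (np.int64(272), np.int64(296))
232 pin (np.int64(279), np.int64(287), 0.0702) hole (np.int64(272), np.int64(296))
234 pin (np.int64(276), np.int64(290), 0.0724) hole (np.int64(273), np.int64(295))
236 pin (np.int64(274), np.int64(292), 0.073) hole (np.int64(293), np.int64(294))
238 pin (np.int64(273), np.int64(294), 0.0736) hole None
240 pin (np.int64(272), np.int64(294), 0.0743) hole None
242 pin (np.int64(272), np.int64(295), 0.0848) hole None
244 pin (np.int64(271), np.int64(295), 0.086) hole None
246 pin (np.int64(272), np.int64(295), 0.0914) hole None
248 pin (np.int64(269), np.int64(297), 0.0996) hole None
282.48427067502774 [2.09, 0.97, 1.63]
```

Call:
{"method": "play_rows", "body": {
  "motion": [
    [0,0.06,0.5,0,0,0,-1],
    [0,0.06,1.0,0,0,0,-1],
    [0,0.06,1.3,0,0,0,-1],
    [0,0.06,1.6,0,0,0,-1],
    [0,0.06,1.8,0,0,0,-1]
  ]
}}

```text
clock: 12.95
position: [0.5812, -0.0701, 0.0937]
tool_rot: [3.141, -0.0, -2.85]
force: [-1.2, 0.0, -1.2]
grip_width: 0.012
finger_force: 88.2
```

Call:
{"method": "play_rows", "body": {
  "motion": [
    [0,0,0.1,0,0,0,-1],
    [0,0,0.2,0,0,0,-1],
    [0,0,0.3,0,0,0,-1],
    [0,0,0.4,0,0,0,-1],
    [0,0,0.4,0,0,0,-1]
  ]
}}

```text
clock: 13.45
position: [0.5813, -0.0702, 0.09]
tool_rot: [3.142, -0.0, -2.85]
force: [0.2, -0.5, -1.2]
grip_width: 0.0124
finger_force: 88.2
```

Call:
{"method": "play_rows", "body": {
  "motion": [
    [0,0,0.1,0,0,0,-1],
    [0,0,0.2,0,0,0,-1],
    [0,0,0.3,0,0,0,-1],
    [0,0,0.4,0,0,0,-1],
    [0,0,0.4,0,0,0,-1]
  ]
}}

```text
clock: 13.95
position: [0.5813, -0.0702, 0.086]
tool_rot: [3.142, -0.0, -2.85]
force: [-0.2, 0.5, -0.6]
grip_width: 0.0128
finger_force: 88.2
```

Call:
{"method": "play_rows", "body": {
  "motion": [
    [0,0,0.1,0,0,0,-1],
    [0,0,0.2,0,0,0,-1],
    [0,0,0.3,0,0,0,-1],
    [0,0,0.4,0,0,0,-1],
    [0,0,0.5,0,0,0,-1]
  ]
}}

```text
clock: 14.45
position: [0.5814, -0.0701, 0.0811]
tool_rot: [3.142, 0.0, -2.85]
force: [1.1, -0.9, -1.3]
grip_width: 0.0125
finger_force: 88.2
```

Call:
{"method": "play_rows", "body": {
  "motion": [
    [0,0,0.1,0,0,0,-1],
    [0,0,0.2,0,0,0,-1],
    [0,0,0.3,0,0,0,-1],
    [0,0,0.4,0,0,0,-1],
    [0,0,0.5,0,0,0,-1]
  ]
}}

```text
clock: 14.95
position: [0.5814, -0.0701, 0.0761]
tool_rot: [3.142, 0.0, -2.85]
force: [1.2, -0.0, 0.5]
grip_width: 0.0128
finger_force: 88.3
```

Call:
{"method": "play_rows", "body": {
  "motion": [
    [0,0,0.1,0,0,0,-1],
    [0,0,0.2,0,0,0,-1],
    [0,0,0.3,0,0,0,-1],
    [0,0,0.4,0,0,0,-1],
    [0,0,0.5,0,0,0,-1]
  ]
}}

```text
clock: 15.45
position: [0.5817, -0.07, 0.0714]
tool_rot: [-3.142, 0.001, -2.85]
force: [1.3, 0.6, 7.8]
grip_width: 0.0125
finger_force: 89.5
```

Call:
{"method": "play_rows", "body": {
  "motion": [
    [0,0,0.1,0,0,0,-1],
    [0,0,0.2,0,0,0,-1],
    [0,0,0.3,0,0,0,-1],
    [0,0,0.4,0,0,0,-1],
    [0,0,0.5,0,0,0,-1]
  ]
}}

```text
clock: 15.95
position: [0.5815, -0.07, 0.0662]
tool_rot: [3.142, 0.0, -2.85]
force: [2.1, 0.8, 3.1]
grip_width: 0.0122
finger_force: 89.0
```

Balls met. Now slower through the snap.

Call:
{"method": "play_rows", "body": {
  "motion": [
    [0,0,0.06,0,0,0,-1],
    [0,0,0.12,0,0,0,-1],
    [0,0,0.18,0,0,0,-1],
    [0,0,0.24,0,0,0,-1],
    [0,0,0.3,0,0,0,-1]
  ]
}}

```text
clock: 16.45
position: [0.5813, -0.0702, 0.0628]
tool_rot: [3.141, -0.0, -2.85]
force: [6.1, 1.1, -6.9]
grip_width: 0.0125
finger_force: 87.7
```

Call:
{"method": "play_rows", "body": {
  "motion": [
    [0,0,0.04,0,0,0,-1],
    [0,0,0.08,0,0,0,-1],
    [0,0,0.12,0,0,0,-1],
    [0,0,0.16,0,0,0,-1],
    [0,0,0.2,0,0,0,-1]
  ]
}}

```text
clock: 16.95
position: [0.5814, -0.0702, 0.0612]
tool_rot: [-3.141, 0.0, -2.851]
force: [3.9, 0.4, -0.1]
grip_width: 0.0124
finger_force: 88.7
```

Call:
{"method": "play_rows", "body": {
  "motion": [
    [0,0,0.02,0,0,0,-1],
    [0,0,0.04,0,0,0,-1],
    [0,0,0.06,0,0,0,-1],
    [0,0,0.08,0,0,0,-1],
    [0,0,0.08,0,0,0,-1]
  ]
}}

```text
clock: 17.45
position: [0.5815, -0.0702, 0.0608]
tool_rot: [-3.141, 0.0, -2.85]
force: [1.9, 1.6, 10.0]
grip_width: 0.0123
finger_force: 90.4
```

Call:
{"method": "play_rows", "body": {
  "motion": [
    [0,0,0.02,0,0,0,-1],
    [0,0,0.04,0,0,0,-1],
    [0,0,0.04,0,0,0,-1],
    [0,0,0.04,0,0,0,-1],
    [0,0,0.04,0,0,0,-1]
  ]
}}

```text
clock: 17.95
position: [0.5815, -0.0702, 0.0608]
tool_rot: [-3.141, 0.0, -2.85]
force: [0.1, 0.5, 15.3]
grip_width: 0.0124
finger_force: 91.4
```

Call:
{"method": "play_rows", "body": {
  "motion": [
    [0,0,-0.02,0,0,0,-1],
    [0,0,-0.04,0,0,0,-1],
    [0,0,-0.06,0,0,0,-1],
    [0,0,-0.08,0,0,0,-1],
    [0,0,-0.1,0,0,0,-1]
  ]
}}

```text
clock: 18.45
position: [0.5814, -0.0702, 0.0609]
tool_rot: [-3.142, 0.0, -2.85]
force: [4.3, 0.1, 0.0]
grip_width: 0.0122
finger_force: 89.1
```

Call:
{"method": "play_rows", "body": {
  "motion": [
    [0,0,-0.01,0,0,0,-1],
    [0,0,-0.02,0,0,0,-1],
    [0,0,-0.03,0,0,0,-1],
    [0,0,-0.04,0,0,0,-1],
    [0,0,-0.05,0,0,0,-1]
  ]
}}

```text
clock: 18.95
position: [0.5813, -0.0702, 0.0612]
tool_rot: [3.141, -0.0, -2.85]
force: [4.6, 0.6, -3.9]
grip_width: 0.0127
finger_force: 88.5
```

Call:
{"method": "play_rows", "body": {
  "motion": [
    [0,0,-0.006,0,0,0,-1],
    [0,0,-0.012,0,0,0,-1],
    [0,0,-0.018,0,0,0,-1],
    [0,0,-0.024,0,0,0,-1],
    [0,0,-0.03,0,0,0,-1]
  ]
}}

```text
clock: 19.45
position: [0.5812, -0.0702, 0.0614]
tool_rot: [3.141, -0.0, -2.85]
force: [5.7, -0.0, -6.0]
grip_width: 0.0126
finger_force: 88.4
```

```bash
python3 -c "
from workcell import observe
s=observe();print(s['force'],s['position'])"
```

```text
[ 5.71295629 -0.04175408 -6.03208571] [ 0.58121173 -0.07020044  0.06138376]
```

Call:
{"method": "play_rows", "body": {
  "motion": [
    [-0.01,0,-0.006,0,0,0,-1],
    [-0.02,0,-0.012,0,0,0,-1],
    [-0.03,0,-0.018,0,0,0,-1],
    [-0.03,0,-0.024,0,0,0,-1],
    [-0.03,0,-0.03,0,0,0,-1]
  ]
}}

```text
clock: 19.95
position: [0.5813, -0.0702, 0.0618]
tool_rot: [3.141, -0.001, -2.85]
force: [3.6, -0.3, -7.3]
grip_width: 0.0125
finger_force: 88.1
```

Call:
{"method": "play_rows", "body": {
  "motion": [
    [0,0,-0.006,0,0,0,-1],
    [0,0,-0.012,0,0,0,-1],
    [0,0,-0.018,0,0,0,-1],
    [0,0,-0.018,0,0,0,-1],
    [0,0,-0.018,0,0,0,-1]
  ]
}}

```text
clock: 20.45
position: [0.5814, -0.0701, 0.0621]
tool_rot: [3.142, -0.0, -2.85]
force: [2.9, 0.1, -9.5]
grip_width: 0.0124
finger_force: 87.7
```

Call:
{"method": "play_rows", "body": {
  "motion": [
    [0,0,0,0,0,0,-1],
    [0,0,0,0,0,0,-1],
    [0,0,0,0,0,0,-1],
    [0,0,0,0,0,0,-1],
    [0,0,0,0,0,0,-1]
  ],
  "squeeze": 120
}}

```text
clock: 20.95
position: [0.5816, -0.0701, 0.0622]
tool_rot: [3.142, -0.0, -2.85]
force: [2.2, -0.6, -9.6]
grip_width: 0.0117
finger_force: 118.2
```

```bash
python3 - <<'E'
from h import *
from workcell import viewer,observe
n="wrist";c=viewer.camera_info(n);p,d=viewer.grab_frame(n);np.savez(f"pics/{n}6.npz",p=p,d=d,**c)
z=load('wrist6');P=cloud(z);s=observe();print(s['force'],s['position'])
k=(np.hypot(P[...,0]-.5812,P[...,1]+.07)<.03)
# profile along tool x side (toward robot) of axis: heights by radius
for w in('wrist5','wrist6'):
    Q=cloud(load(w));t=np.array([.5812,-.0698]);k=np.hypot(Q[...,0]-t[0],Q[...,1]-t[1])<.014
    h=Q[k][:,2];print(w,np.histogram(h,bins=np.arange(.04,.16,.002)))
E
```

```text
[ 1.81140779  0.05669924 -9.19365959] [ 0.58154619 -0.07010683  0.0621864 ]
wrist5 (array([  10,    7,   12,  285,  130,    0,    0,    0,    0,    0,    0,
          0,    0,    0,    7,   32,  117,   32,    0,    0,    0,   20,
         27,   17,    3,    0,    0,    0,    0,   15,   56,   45,   60,
         31,    0,    0,    0,    1,    4,    1,    5,    8,    7,   10,
          7,    9,   16,   22,  154, 1156,  202,   51,   64,   60,  381,
         86,   33,   39,   59]), array([0.04 , 0.042, 0.044, 0.046, 0.048, 0.05 , 0.052, 0.054, 0.056,
       0.058, 0.06 , 0.062, 0.064, 0.066, 0.068, 0.07 , 0.072, 0.074,
       0.076, 0.078, 0.08 , 0.082, 0.084, 0.086, 0.088, 0.09 , 0.092,
       0.094, 0.096, 0.098, 0.1  , 0.102, 0.104, 0.106, 0.108, 0.11 ,
       0.112, 0.114, 0.116, 0.118, 0.12 , 0.122, 0.124, 0.126, 0.128,
       0.13 , 0.132, 0.134, 0.136, 0.138, 0.14 , 0.142, 0.144, 0.146,
       0.148, 0.15 , 0.152, 0.154, 0.156, 0.158]))
wrist6 (array([   0,    0,    1,   80,   64,   58,   33,   68,   18,    0,    0,
          0,    2,    3,    7,    6,    7,    5,   11,    8,   11,   15,
         25,  240, 1163,   81,   62,   46,   49,  424,   68,   40,   15,
         97,  117,   38,   49,   42,   18,   27,    7,    2,   22,   34,
          9,   32,    9,   85,  260,  207,  347,  346,  415,  420,  295,
          1,    0,    0,    0]), array([0.04 , 0.042, 0.044, 0.046, 0.048, 0.05 , 0.052, 0.054, 0.056,
       0.058, 0.06 , 0.062, 0.064, 0.066, 0.068, 0.07 , 0.072, 0.074,
       0.076, 0.078, 0.08 , 0.082, 0.084, 0.086, 0.088, 0.09 , 0.092,
       0.094, 0.096, 0.098, 0.1  , 0.102, 0.104, 0.106, 0.108, 0.11 ,
       0.112, 0.114, 0.116, 0.118, 0.12 , 0.122, 0.124, 0.126, 0.128,
       0.13 , 0.132, 0.134, 0.136, 0.138, 0.14 , 0.142, 0.144, 0.146,
       0.148, 0.15 , 0.152, 0.154, 0.156, 0.158]))
```

```bash
python3 - <<'E'
from h import *
for w,tz in(('wrist4',.1892),('wrist5',.1124),('wrist6',.0622)):
    Q=cloud(load(w));t=np.array([.5814,-.0702]) if w!='wrist4' else np.array([.6289,-.0553])
    k=(np.hypot(Q[...,0]-t[0],Q[...,1]-t[1])<.02)&(abs(Q[...,2]-tz-.027)<.003)
    a=Q[k][:,2];k2=(np.hypot(Q[...,0]-.575,Q[...,1]+.10)<.012)
    print(w,k.sum(),np.median(a),a.mean()-tz,'beam?',np.median(Q[k2][:,2]))
E
```

```text
wrist4 2461 0.21584319285458006 0.026645283539479092 beam? 0.047681776110510166
wrist5 2493 0.13918513412062175 0.026753718217518707 beam? 0.16961149238985415
wrist6 2432 0.08873115833687038 0.02656853820261048 beam? 0.11841281486372324
```

Call:
{"method": "play_rows", "body": {
  "motion": [
    [0,0,-0.006,0,0,0,-1],
    [0,0,-0.012,0,0,0,-1],
    [0,0,-0.018,0,0,0,-1],
    [0,0,-0.024,0,0,0,-1],
    [0,0,-0.024,0,0,0,-1]
  ]
}}

```text
clock: 21.5
position: [0.5815, -0.0701, 0.0623]
tool_rot: [3.141, -0.0, -2.85]
force: [1.6, -0.5, -11.9]
grip_width: 0.0119
finger_force: 118.1
```

```bash
python3 -c "
from workcell import observe
s=observe();print(s['clock'],s['force'],s['position'],s['moment'])"
```

```text
21.5 [  1.63652689  -0.47068687 -11.85787772] [ 0.58154009 -0.07007422  0.062342  ] [-0.00676308 -0.52915737 -0.0428507 ]
```

Call:
{"method": "play_rows", "body": {
  "motion": [
    [0,0,-0.004,0,0,0,-1],
    [0,0,-0.008,0,0,0,-1],
    [0,0,-0.012,0,0,0,-1],
    [0,0,-0.014,0,0,0,-1],
    [0,0,-0.014,0,0,0,-1]
  ]
}}

```text
clock: 22.0
position: [0.5815, -0.0701, 0.0625]
tool_rot: [3.142, -0.0, -2.85]
force: [3.1, 0.5, -14.6]
grip_width: 0.0117
finger_force: 118.0
```

Call:
{"method": "play_rows", "body": {
  "motion": [
    [0,0,0,0,0,0,-1],
    [0,0,0,0,0,0,-1],
    [0,0,0,0,0,0,-1],
    [0,0,0,0,0,0,-1],
    [0,0,0,0,0,0,-1]
  ]
}}

```text
clock: 22.5
position: [0.5815, -0.07, 0.0625]
tool_rot: [3.141, -0.0, -2.85]
force: [2.4, -0.0, -15.0]
grip_width: 0.0121
finger_force: 117.9
```

Call:
{"method": "play_rows", "body": {
  "motion": [
    [0,0,0,0,0,0,-1],
    [0,0,0,0,0,0,-1],
    [0,0,0,0,0,0,-1],
    [0,0,0,0,0,0,-1],
    [0,0,0,0,0,0,-1]
  ]
}}

```text
clock: 23.0
position: [0.5816, -0.0701, 0.0626]
tool_rot: [3.142, -0.0, -2.85]
force: [1.2, 1.0, -14.7]
grip_width: 0.0121
finger_force: 117.8
```

Call:
{"method": "play_rows", "body": {
  "motion": [
    [0,0,0.004,0,0,0,-1],
    [0,0,0.008,0,0,0,-1],
    [0,0,0.01,0,0,0,-1],
    [0,0,0.01,0,0,0,-1],
    [0,0,0.01,0,0,0,-1]
  ]
}}

```text
clock: 23.5
position: [0.5816, -0.0701, 0.0625]
tool_rot: [-3.142, 0.0, -2.85]
force: [1.7, 1.1, -13.9]
grip_width: 0.0121
finger_force: 117.8
```

Call:
{"method": "play_rows", "body": {
  "motion": [
    [0,0,0,0,0,0,-1],
    [0,0,0,0,0,0,-1],
    [0,0,0,0,0,0,-1],
    [0,0,0,0,0,0,-1],
    [0,0,0,0,0,0,-1]
  ]
}}

```text
clock: 24.0
position: [0.5816, -0.0701, 0.0625]
tool_rot: [3.142, 0.0, -2.85]
force: [1.3, 0.5, -12.9]
grip_width: 0.0116
finger_force: 117.9
```

Call:
{"method": "play_rows", "body": {
  "motion": [
    [0,0,0,0,0,0,-1],
    [0,0,0,0,0,0,-1],
    [0,0,0,0,0,0,-1],
    [0,0,0,0,0,0,-1],
    [0,0,0,0,0,0,-1]
  ]
}}

```text
clock: 24.5
position: [0.5816, -0.0701, 0.0625]
tool_rot: [3.142, 0.0, -2.85]
force: [1.4, 1.2, -12.8]
grip_width: 0.0122
finger_force: 117.9
```

Call:
{"method": "play_rows", "body": {
  "motion": [
    [0,0,0.02,0,0,0,-1],
    [0,0,0.04,0,0,0,-1],
    [0,0,0.06,0,0,0,-1],
    [0,0,0.08,0,0,0,-1],
    [0,0,0.1,0,0,0,-1]
  ]
}}

```text
clock: 25.0
position: [0.5819, -0.0701, 0.0618]
tool_rot: [-3.141, 0.001, -2.85]
force: [-0.0, -0.3, -3.7]
grip_width: 0.0116
finger_force: 119.2
```

Call:
{"method": "play_rows", "body": {
  "motion": [
    [0,0,0.02,0,0,0,-1],
    [0,0,0.04,0,0,0,-1],
    [0,0,0.06,0,0,0,-1],
    [0,0,0.08,0,0,0,-1],
    [0,0,0.08,0,0,0,-1]
  ]
}}

```text
clock: 25.5
position: [0.5818, -0.0701, 0.0609]
tool_rot: [-3.141, 0.0, -2.85]
force: [-0.1, -0.3, 4.3]
grip_width: 0.0123
finger_force: 120.5
```

Call:
{"method": "play_rows", "body": {
  "motion": [
    [0,0,0.02,0,0,0,-1],
    [0,0,0.03,0,0,0,-1],
    [0,0,0.03,0,0,0,-1],
    [0,0,0.03,0,0,0,-1],
    [0,0,0.03,0,0,0,-1]
  ],
  "squeeze": 20
}}

```text
clock: 26.0
position: [0.5818, -0.07, 0.0609]
tool_rot: [-3.141, 0.0, -2.85]
force: [-2.2, -0.6, 9.7]
grip_width: 0.0114
finger_force: 121.5
```

Call:
{"method": "play_rows", "body": {
  "motion": [
    [0,0,0,0,0,0,-0.5],
    [0,0,0,0,0,0,0],
    [0,0,0,0,0,0,0.4],
    [0,0,0,0,0,0,0.4],
    [0,0,0,0,0,0,0.4]
  ]
}}

```text
clock: 26.5
position: [0.5816, -0.0701, 0.0603]
tool_rot: [3.141, -0.0, -2.85]
force: [0.5, -0.5, 1.0]
grip_width: 0.0598
finger_force: 0.0
```

Released. Now straight up and check.

Call:
{"method": "play_rows", "body": {
  "motion": [
    [0,0,-1,0,0,0,0.4],
    [0,0,-3,0,0,0,0.4],
    [0,0,-7,0,0,0,0.4],
    [0,0,-11,0,0,0,0.4],
    [0,0,-14,0,0,0,0.4]
  ]
}}

```text
clock: 27.0
position: [0.5819, -0.0696, 0.2045]
tool_rot: [-3.141, 0.002, -2.85]
force: [0.2, 0.6, -0.2]
grip_width: 0.06
finger_force: 0.0
```

Call:
{"method": "play_rows", "body": {
  "motion": [
    [-3,0,0,0,0,0,0.4],
    [-5,0,0,0,0,0,0.4],
    [-5,0,0,0,0,0,0.4],
    [-5,0,0,0,0,0,0.4],
    [-5,0,0,0,0,0,0.4]
  ]
}}

```text
clock: 27.5
position: [0.6289, -0.056, 0.201]
tool_rot: [-3.141, -0.0, -2.85]
force: [0.2, 0.9, -0.2]
grip_width: 0.06
finger_force: 0.0
```

```bash
python3 - <<'E'
from h import *
from workcell import viewer,observe
n="wrist";c=viewer.camera_info(n);p,d=viewer.grab_frame(n);np.savez(f"pics/{n}7.npz",p=p,d=d,**c)
cv2.imwrite('pics/w7.png',p[:,:,::-1])
Q=cloud(load('wrist7'));a=np.radians(16.7)
k=(np.hypot(Q[...,0]-.5814,Q[...,1]+.0702)<.025)&(Q[...,2]>.078)&(Q[...,2]<.1)
print('bar top',k.sum(),np.median(Q[k][:,2]),Q[k].mean(0))
D=Q-np.array([.5814,-.0702,0]);l=-np.sin(a)*D[...,0]+np.cos(a)*D[...,1];x=np.cos(a)*D[...,0]+np.sin(a)*D[...,1]
k=(abs(l)<.03)&(abs(x)<.022)&(np.hypot(l,x)>.02)&(Q[...,2]<.06);print('tongue',np.median(Q[k][:,2]))
E
```

```text
bar top 896 0.0871977062693893 [ 0.57940184 -0.06990322  0.08693731]
tongue 0.047775281872596755
```

View pics/w7.png

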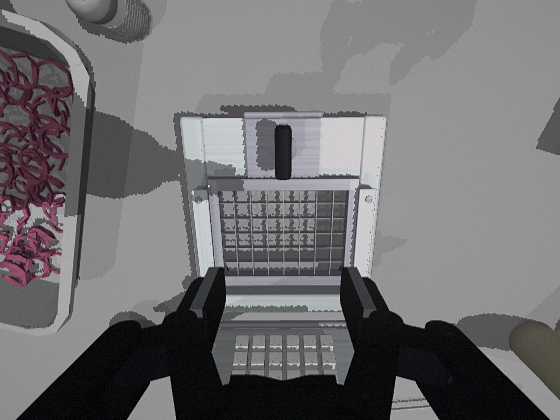

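The pin stands upright at (283,150). Its bar top is 39.4 mm above the tongue, against 40 mm nominal, so it is fully home, and the gripper is clear.

```bash
python3 -c "
from workcell import bot
print(bot.job_done())"
```

```text
the job is handed in; nothing more can be done
None
```

The cassette is fully home and the lock pin is snapped in with its collar down. It held an upward pull of about 13 N for a second, after a peak reading near 15 N at the top of the allowed band; I then eased off, let go with the pin still home, and handed the job in.

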